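Set the load tester to its third click and start it

TASK

On the grey load tester, push the red slide lever with a fingertip from its off end, counting the clicks, and leave it resting in the third click; never let it go on into the fourth. Then press the green start button right down with a fingertip and let it go. Push gently, do not pinch the lever, and leave everything else where it stands.

Things in the scene. Friction and masses are not known exactly. Their poses are not given: they have to be found in the camera images.
- tester: Fixed bench load tester, a grey box 210 x 300 x 75 mm (x, y, z) with a flat white top panel 75 mm above the table. Origin at the centre of its underside; -x side (dark vents) faces the robot. The lever slot (dark, on a blue field without marks) runs along its y axis at x = -45 mm; behind the lever (-y) the panel is bare for 120 mm.
- lever_mid (a point): The middle of the red lever tab (white stripe across it). The tab is 30 mm wide (tester x), 14 mm thick (tester y, the way it slides), and stands from 5 to 39 mm above the panel; this point is 22 mm above the panel. It turns with the tester. At off it lies at x = -45, y = -15 mm of the tester.
- lever (a joint): Lever travel in m along tester +y: 0 at the off stop (start), 0.080 at the far stop. A notch (click) every 16 mm: 0.016, 0.032, 0.048 (third), 0.064, 0.080. Pushed slowly from behind it resists with up to 5 to 7 N some 4 mm out of a notch; the force then dies away and near half-way (8 mm) it snaps ahead of the finger into the next notch and stays there.
- start (a joint): Travel of the green start button in m, 0 up, 0.006 fully down. Spring return; fully down takes about 4 N.
- start_top (a point): Centre of the top face of the green start button, a disc 28 mm across in a low black housing on the panel at x = 50, y = -80 mm of the tester. It is pressed straight down.
- plug: Loose red plug standing on the tester's panel at its far left, about x = 52, y = 75 mm of the tester: 58 mm across, 70 mm tall, origin at the centre of its underside. Leave alone.
- socket: Loose wall socket, a white box 75 x 85 x 112 mm with a round red face to its -x, standing on the table off the tester's +y side. Origin at the centre of its underside. Leave alone.
- screwdriver: Loose screwdriver, yellow handle, 200 mm long, 26 mm thick, lying along its x axis off the tester's -y side. Origin under its middle. Leave alone.
- spanner: Loose steel spanner 180 mm long lying at the left. Origin under its middle. Leave alone.
- mug: Loose blue mug, 80 mm across, 95 mm tall, at the right. Origin at the centre of its underside. Leave alone.
- jar: Loose clear jar with yellow cap, 60 mm across, 80 mm tall, at the right. Origin at the centre of its underside. Leave alone.
- gland: Loose grey ring, 48 mm across, 30 mm tall, at the left. Origin at the centre of its underside. Leave alone.

How it is judged:
By the outcome, as a careful person would: the job done as asked, in the order asked, and still so for the second after the job is handed in, with the robot touching nothing.
It also fails if it takes over 64 s, if anything falls off the work surface, if the arm or the gripper's body presses on something with over 40 N, if the wrist force passes 120 N, or if a joint passes its speed limit or range.

ROBOT

A 6-joint arm with a two-finger parallel gripper is mounted at the origin on the work surface. World frame = base frame: x ahead of the robot, y to its left, z up, the work surface at z = 0. Lengths are in m, angles in rad, forces in N, time in s.
With the tool pointing down it reaches from about 0.35 to 0.775 m from the base axis. Payload 7.3 kg.
Tool frame: the origin (TCP) lies at the centre of the arm's flange, where the gripper is bolted on; the fingertips stand 178 mm ahead of it and the grasp point (between the pads) lies robot.pinch_z ahead of it (robot.pinch_z is the distance from the TCP to the grasp point, in m); x points along the fingers, z is the direction in which the jaws open and shut, and the axes are right-handed (so a half turn about x gives the same grasp; the last joint's range is limited). The gripper opens to 92 mm and grips with 3 to 60 N. Pads are 19 mm wide; open, the fingers measure 130 mm over their backs; the gripper's body (75 mm by 190 mm) begins 47 mm behind the grasp point.
Start: joints at [1.039, 0.342, 1.524, -0, 1.275, -0.146], TCP at [0.198, 0.486, 0.405] pointing down, gripper open.
Joint ranges: [-2.53, 2.53], [-0.77, 2.02], [0.04, 2.7], [-1, 4.14], [0.28, 2.66], [-3.11, 3.11]. Speed limits (rad/s): [2.57, 2.57, 3.14, 3.14, 3.14, 3.14].

INTERFACE

Orientations are given as [roll, pitch, yaw] about the fixed x, y, z axes, in that order (R = Rz(yaw) Ry(pitch) Rx(roll)).
In Python, from cell import robot gives the robot as it stands.
- The arm moves only by the shell command python3 -m jog 'ROWS' [FORCE]. ROWS is JSON, a list of rows, each an object of numbers: "fingers": the closure, from 0 (fully open) to 1 (shut); "x", "y", "z": the shift along the tool's x, y, z in cm; "spin": the turn about the tool's x in degrees. A call has 1 to 5 rows; each row is the pose to reach, as a shift and turn from the pose commanded when the call began, along the tool's axes at that moment; what a row does not reach only later rows make up. A row lasts 1/8 s, in which the tool goes at most 62.5 mm and 10.7 degrees, less where a joint would pass 70% of its speed; a pose out of reach is approached as far as the arm can. A call with a gripper value outside its range is refused whole. The fingers move at their own pace and stop on an object; FORCE is the grip in N (left out, the last holds). Time passes only in rows, so rows that repeat a pose let the fingers close. It gives the time, the measured TCP pose, the force and the opening at its end, in the units of the state.
- robot.observe(): the state, without advancing time (a new reading comes with each control period).
- robot.read_camera(name): name is "scene" or "top" or "wrist"; returns a dict with "color" (400x640x3 uint8, red, green, blue), "mtx" (3x3 intrinsics, pixels), "k1" (the pictures are not rectified: a ray, as slopes to the right and down, at radius r is drawn at 1 + k1 r^2 times it, then the intrinsics apply), "view" (4x4, takes a point from world to camera coordinates); the wrist camera has in their place "T_tool_cam" (4x4, takes a point from camera to tool coordinates, whose origin is the TCP and whose axes are the tool frame's). Camera axes: x right, y down, z forward; pixel columns grow to the right and rows downward; lengths in m; the calibration is good to about 2 mm. A picture is of the moment at which its call begins: read the wrist's pose just before it. There is no depth.
- robot.hand_in(): hands the job in, once; it reports no verdict.
Trained networks look in a picture, given as the dict that the camera call returned (one of the last four; its "shot" number tells which), for a name from the list of things; names that differ only in an ending like _2 or _b are one class to them, and where a whole thing is asked for, a point or a joint stands for the part that bears it (a point fixed in the world has none). Each returns a list of dicts, best first, with "conf" (0 to 1); they miss things now and then, are a little off and sometimes report something else, mostly with a low value. They report only what shows in the picture. A call takes as long as a camera call.
- robot.look_for(target, picture): "xy" ([column, row] in pixels, amid what is visible of it).
The state is a dict: "time": time; "qpos": joint angles; "qvel": joint speeds; "joint_efforts": joint torques, N m; "tool_pos": TCP position; "tool_rot": TCP orientation; "contact_force": force on the tool from outside, world axes, zero at the start; "torque": the same for the moment, N m; "opening": finger opening in m.
Only numpy, scipy, OpenCV 4.12 (cv2) and the standard library are available. Lean on these libraries where they do the work, as an engineer would, in place of code of your own. Each camera call takes 0.05 s, during which the arm holds its last target. There are 200 camera calls.

## Working session

There is one attempt and no reset: what is moved stays moved. The work goes in short steps, Python scripts to look and compute and a shell command to move; the robot and the scene stay as the last step left them, time stands still between calls to the robot, and variables do not carry over. Pictures are saved under pics/ and viewed, on a budget of 10 in all, crops included, one or two more only if the job needs it, and the job is handed in when it is done.

```bash
ls; mkdir -p pics; cat > h.py <<'E'
import numpy as np, cv2
from cell import robot
from scipy.spatial.transform import Rotation as R
def Twc(s,p):
    if "view" in p: return np.linalg.inv(np.array(p["view"]))
    T=np.eye(4);T[:3,:3]=R.from_euler("xyz",s["tool_rot"]).as_matrix();T[:3,3]=s["tool_pos"]
    return T@np.array(p["T_tool_cam"])
def ray(s,p,uv):
    K=np.array(p["mtx"]);d=np.linalg.inv(K)@[uv[0],uv[1],1]
    r=np.hypot(*d[:2]);q=r
    for _ in range(30): q=r/(1+p["k1"]*q*q)
    d[:2]*=q/r if r>0 else 1
    T=Twc(s,p);return T[:3,3],T[:3,:3]@d
def at_z(s,p,uv,z):
    o,d=ray(s,p,uv);return o+d*(z-o[2])/d[2]
def proj(s,p,X):
    c=np.linalg.inv(Twc(s,p))@np.r_[X,1];a=c[:2]/c[2];a=a*(1+p["k1"]*(a@a))
    return (np.array(p["mtx"])@np.r_[a,1])[:2]
def save(p,n): cv2.imwrite("pics/"+n,cv2.cvtColor(p["color"],cv2.COLOR_RGB2BGR))
E
python3 - <<'E'
from h import *
s=robot.observe();print(s,robot.pinch_z)
for c in("top","scene","wrist"):
    s=robot.observe();p=robot.read_camera(c);save(p,c+"0.png")
    for t,z in(("lever_mid",.097),("start_top",.085),("tester",.075),("plug",.11),("mug",.05),("socket",.05)):
        for r in robot.look_for(t,p)[:1]:print(c,t,r["conf"],r["xy"],at_z(s,p,r["xy"],z).round(4))
E
```

```text
pics
{'time': 0.0, 'qpos': array([ 1.03899550e+00,  3.42739987e-01,  1.52506334e+00,  2.42130379e-05,
        1.27541601e+00, -1.45992138e-01]), 'qvel': array([ 5.60857515e-04,  3.06069215e-04, -3.00278057e-04,  7.80955843e-05,
       -1.69771769e-03,  7.51501549e-04]), 'joint_efforts': array([-4.25844119e-04, -4.31210804e+01, -2.44235641e+01,  7.17965886e-02,
        5.53358858e-02, -1.13602864e-04]), 'tool_pos': array([0.19745876, 0.48629203, 0.40401962]), 'tool_rot': array([ 2.98136825,  1.56916948, -2.11683648]), 'contact_force': array([ 0.40764742, -0.80567682,  0.12811756]), 'torque': array([-0.02066385, -0.02941996, -0.01496186]), 'opening': 0.0916102025174208} 0.1592
top start_top 0.48 [369.7, 174.7] [ 0.576  -0.1658  0.085 ]
top tester 0.59 [348.5, 194.3] [ 0.515  -0.0948  0.075 ]
top plug 0.66 [324.9, 177.8] [ 0.5648 -0.0201  0.11  ]
top mug 0.69 [351.7, 202.1] [ 0.493  -0.1051  0.05  ]
top socket 0.57 [270.6, 200.1] [0.5075 0.1628 0.05  ]
scene start_top 0.35 [284.8, 187.2] [ 0.5603 -0.1865  0.085 ]
scene tester 0.61 [309.8, 207.2] [ 0.5465 -0.0372  0.075 ]
scene plug 0.87 [299.5, 205.4] [ 0.5969 -0.0199  0.11  ]
scene mug 0.8 [270.7, 148.7] [ 0.423  -0.5599  0.05  ]
scene socket 0.78 [348.8, 238.3] [0.5182 0.1525 0.05  ]
```

View pics/top0.png

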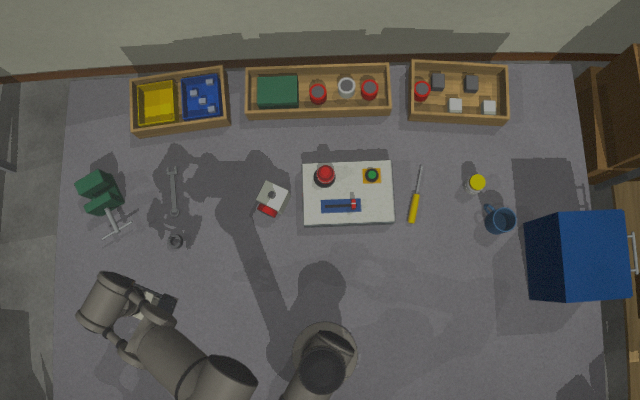

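View pics/scene0.png

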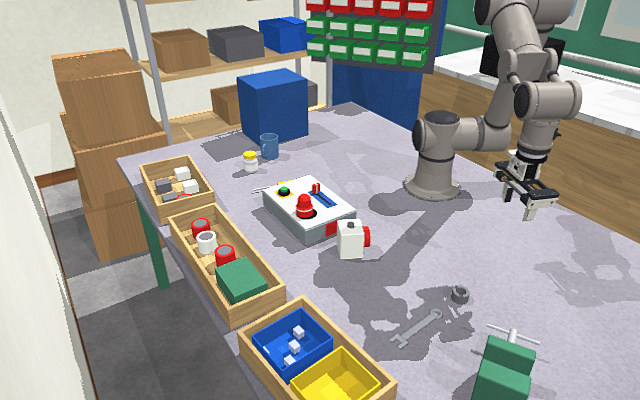

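The top view shows the tester at cols 303–393, rows 161–225, with the lever near (353,203), the button at (372,175) and the plug at (325,175). The scene view agrees. The nets' mug/top result is wrong and irrelevant here.

```bash
python3 - <<'E'
from h import *
s=robot.observe();print(R.from_euler("xyz",s["tool_rot"]).as_matrix().round(3))
p=robot.read_camera("top")
c=p["color"].astype(int);h=cv2.cvtColor(p["color"],cv2.COLOR_RGB2HSV)
roi=np.zeros((400,640),bool);roi[150:240,295:402]=1
def cen(m,name,z):
    n,l,st,ce=cv2.connectedComponentsWithStats((m&roi).astype(np.uint8))
    for i in range(1,n):
        if st[i,4]>8: print(name,st[i],ce[i].round(1),at_z(s,p,ce[i],z).round(4))
red=(c[...,0]>120)&(c[...,1]<70)&(c[...,2]<70)
cen(red,"red",.105)
cen((h[...,0]>50)&(h[...,0]<85)&(h[...,1]>120),"green",.085)
cen((h[...,0]>100)&(h[...,0]<125)&(h[...,1]>120),"blue",.075)
w=((c.min(2)>165)&roi).astype(np.uint8)
pts=np.argwhere(w)[:,::-1].astype(np.float32);r=cv2.boxPoints(cv2.minAreaRect(pts))
print("corners");[print(q,at_z(s,p,q,.075).round(4)) for q in r]
E
```

```text
[[ 0.    -0.926  0.376]
 [ 0.     0.376  0.926]
 [-1.    -0.     0.   ]]
red [319 167  13  12 114] [325.  172.2] [ 0.5841 -0.0208  0.105 ]
red [317 171  17  11  35] [326.1 178.1] [ 0.5648 -0.0238  0.105 ]
red [352 199   4   3  10] [353.2 200.1] [ 0.4907 -0.1083  0.105 ]
red [352 204   4   4  15] [353.5 205.6] [ 0.4729 -0.1087  0.105 ]
green [368 171   8   8  50] [371.7 174.4] [ 0.5768 -0.1724  0.085 ]
blue [321 199  39  13 301] [337.9 205.2] [ 0.4803 -0.0594  0.075 ]
corners
[0. 0.] [1.3495 1.2778 0.075 ]
[0. 0.] [1.3495 1.2778 0.075 ]
[0. 0.] [1.3495 1.2778 0.075 ]
[0. 0.] [1.3495 1.2778 0.075 ]
```

```bash
python3 -m jog '[{"fingers":1,"y":-4.4,"z":-4.2,"spin":-4},{"fingers":1,"y":-8.8,"z":-8.4,"spin":-9},{"fingers":1,"y":-13.2,"z":-12.6,"spin":-13},{"fingers":1,"y":-17.6,"z":-16.8,"spin":-18},{"fingers":1,"y":-22,"z":-21,"spin":-22}]' 20; python3 -c "
from h import *
s=robot.observe();print(s['qpos'],R.from_euler('xyz',s['tool_rot']).as_matrix().round(3))"
```

```text
[ 1.03902578e+00  3.41961220e-01  1.52409302e+00  1.11153765e-05
  1.27542140e+00 -1.46017722e-01] [[ 0.    -0.927  0.376]
 [ 0.     0.376  0.927]
 [-1.    -0.     0.   ]]$[0]: bad value
```

```bash
python3 -m jog '[{"fingers":0.98,"x":0,"y":-4.4,"z":-4.2,"spin":-4},{"fingers":0.98,"x":0,"y":-8.8,"z":-8.4,"spin":-9},{"fingers":0.98,"x":0,"y":-13.2,"z":-12.6,"spin":-13},{"fingers":0.98,"x":0,"y":-17.6,"z":-16.8,"spin":-18},{"fingers":0.98,"x":0,"y":-22,"z":-21,"spin":-22}]' 20; python3 -c "
from h import *
s=robot.observe();print(s['qpos'],R.from_euler('xyz',s['tool_rot']).as_matrix().round(3))"
```

```text
time: 1.72
tool_pos: [0.3227, 0.2073, 0.405]
tool_rot: [-1.205, 1.569, 0.367]
contact_force: [1.4, -0.3, 0.2]
opening: 0.0464
[ 3.70579995e-01  7.82637938e-02  1.86790753e+00 -4.54264058e-06
  1.19407453e+00 -1.20144835e+00] [[ 0.001 -1.    -0.001]
 [ 0.    -0.001  1.   ]
 [-1.    -0.001  0.   ]]
```

```bash
python3 -m jog '[{"fingers":1.0,"x":0,"y":-2.2,"z":-5.6,"spin":0},{"fingers":1.0,"x":0,"y":-4.4,"z":-11.2,"spin":0},{"fingers":1.0,"x":0,"y":-6.6,"z":-16.8,"spin":0},{"fingers":1.0,"x":0,"y":-8.8,"z":-22.4,"spin":0},{"fingers":1.0,"x":0,"y":-11,"z":-28,"spin":0}]'; python3 -m jog '[{"fingers":1.0,"x":0,"y":-2.5,"z":-4,"spin":0},{"fingers":1.0,"x":0,"y":-5,"z":-8,"spin":0},{"fingers":1.0,"x":0,"y":-6.7,"z":-10.9,"spin":0},{"fingers":1.0,"x":0,"y":-6.7,"z":-10.9,"spin":0}]'
python3 - <<'E'
from h import *
s=robot.observe();print(s['qpos'],s['opening'],R.from_euler('xyz',s['tool_rot']).as_matrix().round(3))
p=robot.read_camera("wrist");save(p,"w1.png");print(np.array(p["T_tool_cam"]).round(3))
for t,z in(("lever_mid",.097),("start_top",.085),("tester",.075)):
    for r in robot.look_for(t,p)[:2]:print(t,r["conf"],r["xy"],at_z(s,p,r["xy"],z).round(4))
E
```

```text
time: 2.35
tool_pos: [0.4322, -0.0732, 0.405]
tool_rot: [-1.547, 1.57, 0.021]
contact_force: [0.9, 0.5, -0.6]
opening: 0.0008
time: 2.85
tool_pos: [0.4993, -0.1821, 0.4041]
tool_rot: [1.521, 1.571, 3.088]
contact_force: [-0.1, 0.1, -0.2]
opening: 0.0006
[-4.93978956e-01  3.54388617e-01  1.50749904e+00 -9.92004068e-05
  1.27990689e+00 -2.06062160e+00] 0.0006284015948094263 [[-0.    -1.     0.004]
 [ 0.     0.004  1.   ]
 [-1.     0.     0.   ]]
[[ 0.001 -0.306  0.952  0.021]
 [ 0.001 -0.952 -0.306  0.082]
 [ 1.     0.001 -0.001 -0.001]
 [ 0.     0.     0.     1.   ]]
lever_mid 0.78 [392.3, 170.3] [ 0.4786 -0.1088  0.097 ]
tester 0.75 [401.2, 173.6] [ 0.4872 -0.0928  0.075 ]
```

View pics/w1.png

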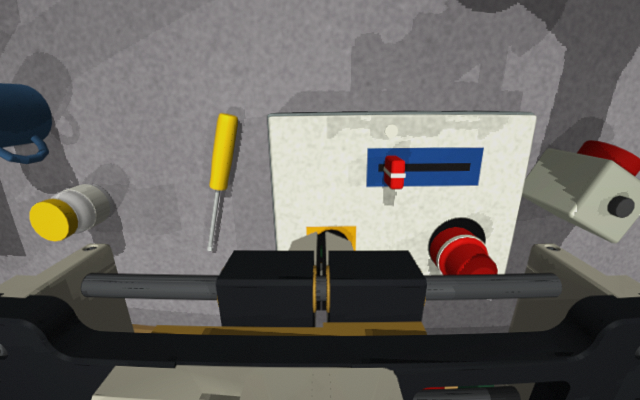

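The wrist view shows the lever at (394,172) at the left end of the slot. The panel's near edge runs from (269,115) to (536,115), and the fingers are shut over the button area.

```bash
python3 - <<'E'
from h import *
s=robot.observe();p=robot.read_camera("wrist")
for q in((269,115),(536,115),(368,149),(484,149)):print(q,at_z(s,p,q,.075).round(4))
E
python3 -m jog '[{"x":4,"y":1,"z":1.5},{"x":8,"y":1.9,"z":2},{"x":11,"y":1.9,"z":2},{"x":13.6,"y":1.9,"z":2},{"x":13.6,"y":1.9,"z":2}]' 
python3 - <<'E'
from h import *
s=robot.observe();print(s['tool_pos'],s['contact_force'])
p=robot.read_camera("wrist");save(p,"w2.png")
for t,z in(("lever_mid",.097),("start_top",.085)):
    for r in robot.look_for(t,p)[:2]:print(t,r["conf"],r["xy"],at_z(s,p,r["xy"],z).round(4))
E
```

```text
(269, 115) [ 0.4226 -0.235   0.075 ]
(536, 115) [0.4201 0.0539 0.075 ]
(368, 149) [ 0.4586 -0.1286  0.075 ]
(484, 149) [0.4578 0.001  0.075 ]
[ 0.49827993 -0.17931899  0.40492844] [ 0.50767069 -0.42147182  0.20213972]
lever_mid 0.8 [389.5, 172.2] [ 0.4797 -0.1085  0.097 ]$[0]: bad value
```

View pics/w2.png

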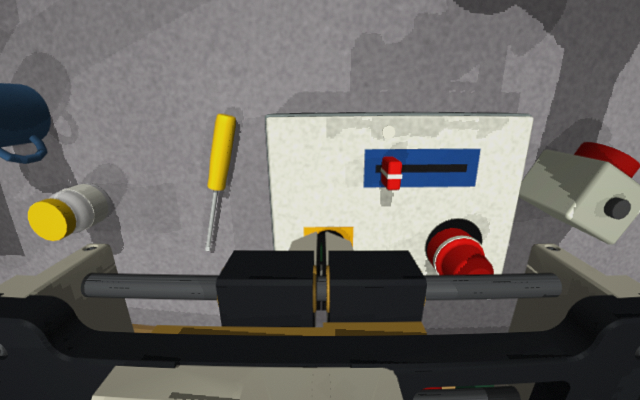

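The jog refused the call because a row needs every field. The view is unchanged. Tester yaw is about 0.5°.

```bash

python3 -m jog '[{"fingers":1.0,"x":4,"y":1,"z":1,"spin":0},{"fingers":1.0,"x":8,"y":1.9,"z":1.5,"spin":0},{"fingers":1.0,"x":11,"y":1.9,"z":1.5,"spin":0},{"fingers":1.0,"x":13.6,"y":1.9,"z":1.5,"spin":0},{"fingers":1.0,"x":13.6,"y":1.9,"z":1.5,"spin":0}]' 
python3 - <<'E'
from h import *
s=robot.observe();print(s['tool_pos'],s['contact_force'])
p=robot.read_camera("wrist");save(p,"w3.png")
for t,z in(("lever_mid",.097),("start_top",.085)):
    for r in robot.look_for(t,p)[:2]:print(t,r["conf"],r["xy"],at_z(s,p,r["xy"],z).round(4))
E
```

```text
time: 3.88
tool_pos: [0.4791, -0.1646, 0.2675]
tool_rot: [1.062, 1.567, 2.631]
contact_force: [0.0, -0.9, 0.3]
opening: 0.0002
[ 0.47914212 -0.1646409   0.26745883] [ 0.03689615 -0.86161562  0.25234941]
lever_mid 0.55 [421.5, 245.3] [ 0.4737 -0.1053  0.097 ]
lever_mid 0.34 [633.3, 246.6] [0.477  0.0352 0.097 ]
start_top 0.59 [498.5, 326.5] [ 0.5469 -0.0349  0.085 ]
```

View pics/w3.png

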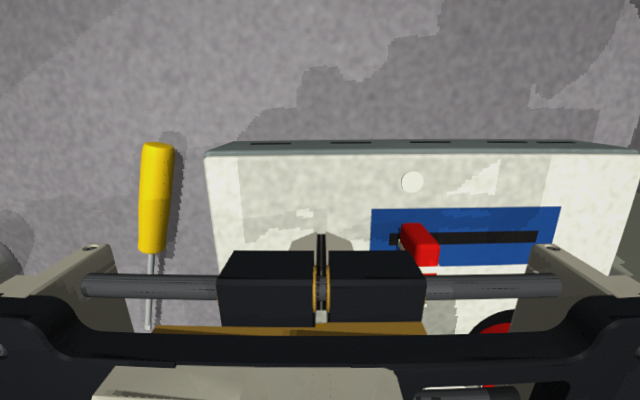

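The fingertips are at (322,245), with the lever ahead at (403–440, 225–265). Next I approach slowly to contact.

```bash
f(){ grep -E 'tool_pos|force' | tr '\n' ' '; echo; }
python3 -m jog '[{"fingers":1.0,"x":0,"y":0,"z":0.8,"spin":0},{"fingers":1.0,"x":0,"y":0,"z":1.4,"spin":0},{"fingers":1.0,"x":0,"y":0,"z":1.9,"spin":0},{"fingers":1.0,"x":0,"y":0,"z":2.2,"spin":0},{"fingers":1.0,"x":0,"y":0,"z":2.2,"spin":0}]' |f
python3 -m jog '[{"fingers":1.0,"x":0,"y":0,"z":0.1,"spin":0},{"fingers":1.0,"x":0,"y":0,"z":0.2,"spin":0}]' |f
python3 -m jog '[{"fingers":1.0,"x":0,"y":0,"z":0.1,"spin":0},{"fingers":1.0,"x":0,"y":0,"z":0.2,"spin":0}]' |f
python3 -m jog '[{"fingers":1.0,"x":0,"y":0,"z":0.1,"spin":0},{"fingers":1.0,"x":0,"y":0,"z":0.2,"spin":0}]' |f
python3 -m jog '[{"fingers":1.0,"x":0,"y":0,"z":0.1,"spin":0},{"fingers":1.0,"x":0,"y":0,"z":0.2,"spin":0}]' |f
```

```text
tool_pos: [0.4797, -0.143, 0.2687] contact_force: [-0.7, 0.7, 0.3] 
tool_pos: [0.4797, -0.1413, 0.2687] contact_force: [0.6, 0.3, 0.1] 
tool_pos: [0.4797, -0.1392, 0.2687] contact_force: [0.3, -0.4, -0.4] 
tool_pos: [0.4797, -0.1371, 0.2687] contact_force: [-0.8, 0.6, -0.5] 
tool_pos: [0.4797, -0.1351, 0.2687] contact_force: [-0.1, -0.5, 0.1]
```

```bash
f(){ grep -E 'tool_pos|force' | tr '\n' ' '; echo; }
for i in 1; do python3 -m jog '[{"fingers":1.0,"x":0,"y":0,"z":0.1,"spin":0}]' |f
python3 -m jog '[{"fingers":1.0,"x":0,"y":0,"z":0.1,"spin":0}]' |f
python3 -m jog '[{"fingers":1.0,"x":0,"y":0,"z":0.1,"spin":0}]' |f
python3 -m jog '[{"fingers":1.0,"x":0,"y":0,"z":0.1,"spin":0}]' |f
python3 -m jog '[{"fingers":1.0,"x":0,"y":0,"z":0.1,"spin":0}]' |f
python3 -m jog '[{"fingers":1.0,"x":0,"y":0,"z":0.1,"spin":0}]' |f
python3 -m jog '[{"fingers":1.0,"x":0,"y":0,"z":0.1,"spin":0}]' |f
python3 -m jog '[{"fingers":1.0,"x":0,"y":0,"z":0.1,"spin":0}]' |f
done
```

```text
tool_pos: [0.4797, -0.1341, 0.2687] contact_force: [-0.3, 0.7, 0.2] 
tool_pos: [0.4797, -0.1331, 0.2687] contact_force: [-0.2, -0.6, 1.0] 
tool_pos: [0.4797, -0.1321, 0.2687] contact_force: [-0.1, -0.2, 0.6] 
tool_pos: [0.4797, -0.1311, 0.2687] contact_force: [0.2, -0.2, 0.1] 
tool_pos: [0.4798, -0.1303, 0.2687] contact_force: [-0.6, -1.8, -1.2] 
tool_pos: [0.4798, -0.1294, 0.2687] contact_force: [-0.7, -2.2, -0.1] 
tool_pos: [0.4797, -0.1285, 0.2687] contact_force: [-0.6, -4.4, -0.9] 
tool_pos: [0.4797, -0.1275, 0.2688] contact_force: [-0.9, -5.4, -1.0]
```

```bash
f(){ grep -E 'tool_pos|force' | tr '\n' ' '; echo; }
python3 -m jog '[{"fingers":1.0,"x":0,"y":0,"z":0.1,"spin":0}]' |f
python3 -m jog '[{"fingers":1.0,"x":0,"y":0,"z":0.1,"spin":0}]' |f
python3 -m jog '[{"fingers":1.0,"x":0,"y":0,"z":0.1,"spin":0}]' |f
python3 -m jog '[{"fingers":1.0,"x":0,"y":0,"z":0.1,"spin":0}]' |f
python3 -m jog '[{"fingers":1.0,"x":0,"y":0,"z":0.1,"spin":0}]' |f
python3 -m jog '[{"fingers":1.0,"x":0,"y":0,"z":0.1,"spin":0}]' |f
python3 - <<'E'
from h import *
s=robot.observe();p=robot.read_camera("wrist");save(p,"w4.png")
for r in robot.look_for("lever_mid",p)[:2]:print(r["conf"],r["xy"],at_z(s,p,r["xy"],.097).round(4))
E
```

```text
tool_pos: [0.4797, -0.1266, 0.2688] contact_force: [-1.4, -5.9, -0.2] 
tool_pos: [0.4797, -0.1256, 0.2688] contact_force: [-0.9, -5.4, -0.2] 
tool_pos: [0.4797, -0.1245, 0.2687] contact_force: [-0.3, -3.7, -0.6] 
tool_pos: [0.4797, -0.1231, 0.2687] contact_force: [-0.8, -1.5, 0.5] 
tool_pos: [0.4797, -0.1218, 0.2687] contact_force: [0.5, 0.4, 0.0] 
tool_pos: [0.4798, -0.1208, 0.2687] contact_force: [-0.6, 1.0, 0.7] 
0.57 [370.2, 238.3] [ 0.4707 -0.0922  0.097 ]
```

View pics/w4.png

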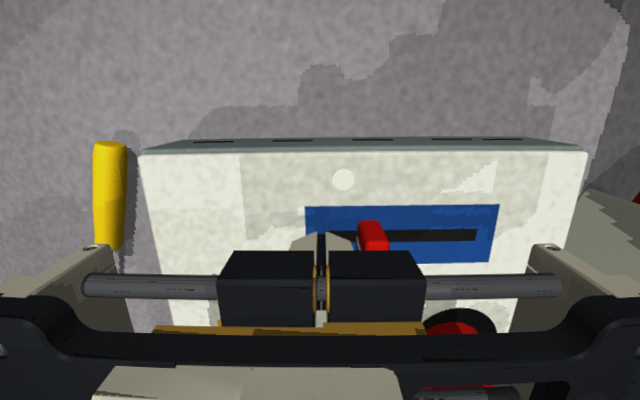

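First click done: the force rose to 5.9 N, fell to about 0, and the lever at (372,237) stands clear ahead of the finger. Second click next, with contact expected near y = -0.115.

```bash
f(){ grep -E 'tool_pos|force' | tr '\n' ' '; echo; }
python3 -m jog '[{"fingers":1.0,"x":0,"y":0,"z":0.1,"spin":0},{"fingers":1.0,"x":0,"y":0,"z":0.2,"spin":0},{"fingers":1.0,"x":0,"y":0,"z":0.3,"spin":0},{"fingers":1.0,"x":0,"y":0,"z":0.4,"spin":0}]' |f
python3 -m jog '[{"fingers":1.0,"x":0,"y":0,"z":0.1,"spin":0},{"fingers":1.0,"x":0,"y":0,"z":0.2,"spin":0}]' |f
python3 -m jog '[{"fingers":1.0,"x":0,"y":0,"z":0.1,"spin":0},{"fingers":1.0,"x":0,"y":0,"z":0.2,"spin":0}]' |f
python3 -m jog '[{"fingers":1.0,"x":0,"y":0,"z":0.1,"spin":0}]' |f
python3 -m jog '[{"fingers":1.0,"x":0,"y":0,"z":0.1,"spin":0}]' |f
python3 -m jog '[{"fingers":1.0,"x":0,"y":0,"z":0.1,"spin":0}]' |f
python3 -m jog '[{"fingers":1.0,"x":0,"y":0,"z":0.1,"spin":0}]' |f
python3 -m jog '[{"fingers":1.0,"x":0,"y":0,"z":0.1,"spin":0}]' |f
```

```text
tool_pos: [0.4798, -0.1171, 0.2687] contact_force: [0.3, 0.4, -0.8] 
tool_pos: [0.4798, -0.1151, 0.2687] contact_force: [-0.6, 0.4, 0.8] 
tool_pos: [0.4798, -0.1134, 0.2687] contact_force: [0.2, -2.9, -0.9] 
tool_pos: [0.4798, -0.1125, 0.2688] contact_force: [-0.8, -4.8, -0.3] 
tool_pos: [0.4798, -0.1115, 0.2687] contact_force: [-0.8, -5.9, 0.2] 
tool_pos: [0.4798, -0.1105, 0.2688] contact_force: [-2.1, -5.4, -1.1] 
tool_pos: [0.4798, -0.1096, 0.2688] contact_force: [-1.3, -4.8, -0.7] 
tool_pos: [0.4798, -0.1085, 0.2687] contact_force: [-1.0, -4.9, -0.4]
```

```bash
f(){ grep -E 'tool_pos|force' | tr '\n' ' '; echo; }
python3 -m jog '[{"fingers":1.0,"x":0,"y":0,"z":0.1,"spin":0}]' |f
python3 -m jog '[{"fingers":1.0,"x":0,"y":0,"z":0.1,"spin":0}]' |f
python3 -m jog '[{"fingers":1.0,"x":0,"y":0,"z":0.1,"spin":0}]' |f
python3 - <<'E'
from h import *
s=robot.observe();p=robot.read_camera("wrist")
for r in robot.look_for("lever_mid",p)[:2]:print(r["conf"],r["xy"],at_z(s,p,r["xy"],.097).round(4))
E
```

```text
tool_pos: [0.4797, -0.1071, 0.2687] contact_force: [-0.1, -1.2, 0.9] 
tool_pos: [0.4797, -0.1058, 0.2687] contact_force: [-0.3, 0.5, 0.0] 
tool_pos: [0.4798, -0.1048, 0.2687] contact_force: [0.8, 0.0, 0.8] 
0.7 [370.5, 237.2] [ 0.47   -0.0762  0.097 ]
```

Second click confirmed: the lever estimate moved 16.0 mm. Now the third.

```bash
f(){ grep -E 'tool_pos|force' | tr '\n' ' '; echo; }
python3 -m jog '[{"fingers":1.0,"x":0,"y":0,"z":0.1,"spin":0},{"fingers":1.0,"x":0,"y":0,"z":0.2,"spin":0},{"fingers":1.0,"x":0,"y":0,"z":0.3,"spin":0},{"fingers":1.0,"x":0,"y":0,"z":0.4,"spin":0}]' |f
python3 -m jog '[{"fingers":1.0,"x":0,"y":0,"z":0.1,"spin":0},{"fingers":1.0,"x":0,"y":0,"z":0.2,"spin":0}]' |f
python3 -m jog '[{"fingers":1.0,"x":0,"y":0,"z":0.1,"spin":0},{"fingers":1.0,"x":0,"y":0,"z":0.2,"spin":0}]' |f
python3 -m jog '[{"fingers":1.0,"x":0,"y":0,"z":0.1,"spin":0},{"fingers":1.0,"x":0,"y":0,"z":0.2,"spin":0}]' |f
python3 -m jog '[{"fingers":1.0,"x":0,"y":0,"z":0.1,"spin":0}]' |f
python3 -m jog '[{"fingers":1.0,"x":0,"y":0,"z":0.1,"spin":0}]' |f
python3 -m jog '[{"fingers":1.0,"x":0,"y":0,"z":0.1,"spin":0}]' |f
```

```text
tool_pos: [0.4798, -0.1011, 0.2687] contact_force: [-1.1, -0.6, -0.4] 
tool_pos: [0.4798, -0.0991, 0.2687] contact_force: [-0.2, -0.1, 0.4] 
tool_pos: [0.4798, -0.0974, 0.2688] contact_force: [-0.5, -2.9, -0.4] 
tool_pos: [0.4798, -0.0955, 0.2687] contact_force: [-0.6, -5.2, 0.1] 
tool_pos: [0.4798, -0.0946, 0.2688] contact_force: [-1.8, -6.3, -0.2] 
tool_pos: [0.4798, -0.0936, 0.2688] contact_force: [-0.5, -5.6, 0.1] 
tool_pos: [0.4798, -0.0925, 0.2687] contact_force: [-0.1, -3.9, -0.5]
```

```bash
f(){ grep -E 'time|tool_pos|force' | tr '\n' ' '; echo; }
python3 -m jog '[{"fingers":1.0,"x":0,"y":0,"z":0.1,"spin":0}]' |f
python3 -m jog '[{"fingers":1.0,"x":0,"y":0,"z":0.1,"spin":0}]' |f
python3 - <<'E'
from h import *
s=robot.observe();p=robot.read_camera("wrist");save(p,"w5.png")
for r in robot.look_for("lever_mid",p)[:2]:print(r["conf"],r["xy"],at_z(s,p,r["xy"],.097).round(4))
E
```

```text
time: 11.35 tool_pos: [0.4798, -0.0911, 0.2687] contact_force: [-0.7, -1.8, -0.6] 
time: 11.48 tool_pos: [0.4798, -0.0898, 0.2687] contact_force: [0.6, 0.8, -0.5] 
0.77 [371.2, 237.4] [ 0.4701 -0.0606  0.097 ]
```

View pics/w5.png

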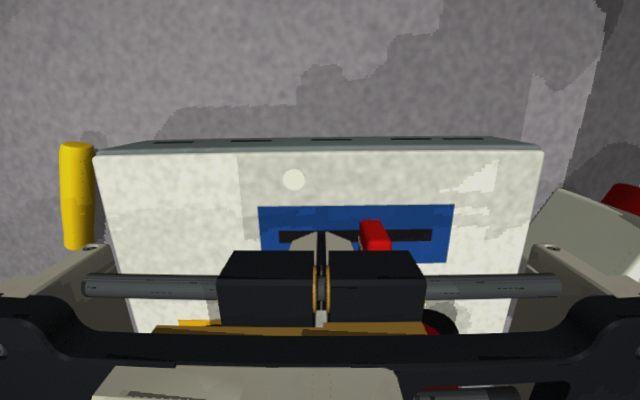

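Third click: the force peaked at 6.3 N and then released. The lever at (374,237) has moved another 15.6 mm and stands clear of the finger. Now I retreat and move up toward the button.

```bash

python3 -m jog '[{"fingers":1.0,"x":0,"y":0,"z":-2.5,"spin":0},{"fingers":1.0,"x":-5,"y":0,"z":-4,"spin":0},{"fingers":1.0,"x":-9,"y":-2,"z":-6,"spin":0},{"fingers":1.0,"x":-11,"y":-2,"z":-8.2,"spin":0},{"fingers":1.0,"x":-11,"y":-2,"z":-8.2,"spin":0}]' 
python3 - <<'E'
from h import *
s=robot.observe();print(s['tool_pos'])
p=robot.read_camera("wrist");save(p,"w6.png")
for t,z in(("lever_mid",.097),("start_top",.085)):
    for r in robot.look_for(t,p)[:2]:print(t,r["conf"],r["xy"],at_z(s,p,r["xy"],z).round(4))
print(proj(s,p,[.576,-.172,.085]))
E
```

```text
time: 12.2
tool_pos: [0.4999, -0.1731, 0.38]
tool_rot: [-1.931, 1.567, -0.364]
contact_force: [-0.2, 0.1, -0.5]
opening: 0.0003
[ 0.49990968 -0.1731162   0.38000994]
lever_mid 0.8 [439.6, 173.7] [ 0.4782 -0.0604  0.097 ]
[323.15665079 258.13141116]
```

View pics/w6.png

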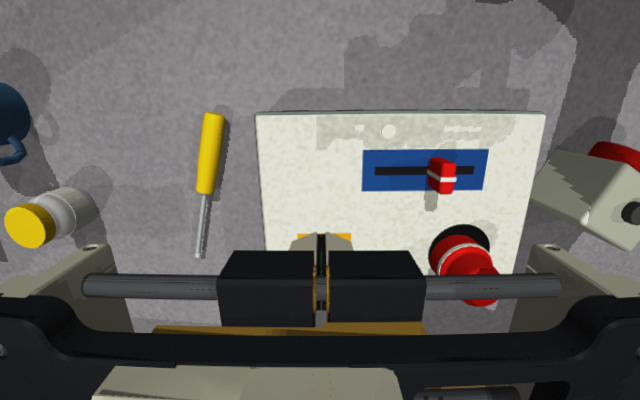

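The lever's measured travel is 48.3 mm, so it is in the third notch. The button's yellow plate spans cols 297–351 at the projected column 323. Now over the button and down.

```bash
f(){ grep -E 'time|tool_pos|force' | tr '\n' ' '; echo; }
python3 -m jog '[{"fingers":1.0,"x":0,"y":-4,"z":0.1,"spin":0},{"fingers":1.0,"x":2,"y":-7.6,"z":0.1,"spin":0},{"fingers":1.0,"x":6,"y":-7.6,"z":0.1,"spin":0},{"fingers":1.0,"x":9.5,"y":-7.6,"z":0.1,"spin":0},{"fingers":1.0,"x":9.5,"y":-7.6,"z":0.1,"spin":0}]' |f
python3 -m jog '[{"fingers":1.0,"x":0.2,"y":0,"z":0,"spin":0},{"fingers":1.0,"x":0.4,"y":0,"z":0,"spin":0}]' |f
python3 -m jog '[{"fingers":1.0,"x":0.2,"y":0,"z":0,"spin":0}]' |f
python3 -m jog '[{"fingers":1.0,"x":0.2,"y":0,"z":0,"spin":0}]' |f
python3 -m jog '[{"fingers":1.0,"x":0.2,"y":0,"z":0,"spin":0}]' |f
```

```text
time: 12.98 tool_pos: [0.5747, -0.1701, 0.28] contact_force: [0.6, 0.8, 0.5] 
time: 13.22 tool_pos: [0.576, -0.1714, 0.2813] contact_force: [0.5, -0.0, -0.5] 
time: 13.35 tool_pos: [0.5758, -0.1714, 0.2788] contact_force: [0.4, 0.4, -0.9] 
time: 13.48 tool_pos: [0.5757, -0.1714, 0.2762] contact_force: [0.6, 0.2, 0.3] 
time: 13.6 tool_pos: [0.5757, -0.1714, 0.2739] contact_force: [-0.2, 1.2, 1.9]
```

```bash
f(){ grep -E 'time|tool_pos|force' | tr '\n' ' '; echo; }
python3 -m jog '[{"fingers":1.0,"x":0.1,"y":0,"z":0,"spin":0}]' |f
python3 -m jog '[{"fingers":1.0,"x":0.1,"y":0,"z":0,"spin":0}]' |f
python3 -m jog '[{"fingers":1.0,"x":0.1,"y":0,"z":0,"spin":0}]' |f
python3 -m jog '[{"fingers":1.0,"x":0.1,"y":0,"z":0,"spin":0}]' |f
python3 -m jog '[{"fingers":1.0,"x":0.1,"y":0,"z":0,"spin":0}]' |f
python3 -m jog '[{"fingers":1.0,"x":0.1,"y":0,"z":0,"spin":0}]' |f
```

```text
time: 13.72 tool_pos: [0.5757, -0.1715, 0.2728] contact_force: [-0.3, -1.1, 1.9] 
time: 13.85 tool_pos: [0.5757, -0.1714, 0.2719] contact_force: [-0.6, 1.0, 3.8] 
time: 13.98 tool_pos: [0.5757, -0.1714, 0.2709] contact_force: [-0.1, 0.6, 3.2] 
time: 14.1 tool_pos: [0.5757, -0.1714, 0.2699] contact_force: [0.3, -0.4, 4.1] 
time: 14.22 tool_pos: [0.5758, -0.1714, 0.2692] contact_force: [-2.5, 0.8, 10.6] 
time: 14.35 tool_pos: [0.5757, -0.1714, 0.269] contact_force: [-4.8, 0.9, 16.0]
```

A spring force of about 4 N over about 6 mm, then a hard stop at 16 N, so the button is fully down. Release and check.

```bash

python3 -m jog '[{"fingers":1.0,"x":-0.5,"y":0,"z":0,"spin":0},{"fingers":1.0,"x":-2,"y":0,"z":0,"spin":0},{"fingers":1.0,"x":-6,"y":0,"z":0,"spin":0},{"fingers":1.0,"x":-11,"y":4,"z":0,"spin":0},{"fingers":1.0,"x":-13,"y":10,"z":0,"spin":0}]' 
python3 -m jog '[{"fingers":1.0,"x":0,"y":4,"z":0,"spin":0},{"fingers":1.0,"x":0,"y":4,"z":0,"spin":0}]' 
python3 - <<'E'
from h import *
s=robot.observe()
p=robot.read_camera("wrist");save(p,"w7.png")
for t,z in(("lever_mid",.097),("start_top",.097)):
    for r in robot.look_for(t,p)[:2]:print(t,r["conf"],r["xy"],at_z(s,p,r["xy"],z).round(4))
E
```

```text
time: 14.98
tool_pos: [0.4773, -0.1713, 0.3998]
tool_rot: [-2.049, 1.566, -0.479]
contact_force: [0.2, -0.2, 0.6]
opening: 0.0005
time: 15.22
tool_pos: [0.4356, -0.1708, 0.398]
tool_rot: [-1.91, 1.571, -0.343]
contact_force: [1.3, -0.9, 1.1]
opening: 0.0006
lever_mid 0.77 [423.2, 228.3] [ 0.478  -0.0603  0.097 ]
```

View pics/w7.png

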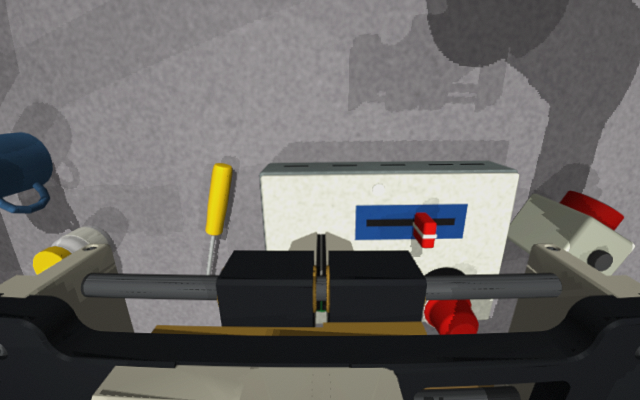

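The lever at (424,230) is still in the third notch (48.4 mm), the plug and socket are in place, and the arm is clear. Handing in.

```bash
python3 -c "
from cell import robot
print(robot.hand_in())"
```

```text
the job is handed in; nothing more can be done
None
```

The red lever is in the third click, and the green start button has been pressed right down and released. I handed the job in at about 15 s.

- **Lever:** I pushed it with the shut fingertips in 1 mm steps at the snaps. There were three clicks, each rising to 5.9–6.3 N and then dropping to about zero. The wrist camera put the total travel at 48.3 mm, and at 48.4 mm again after the button press. The finger never went further than about 41 mm past the first contact point, so it did not reach the fourth click.
- **Button:** It moved down about 6 mm against roughly 4 N, then hit a firm stop; I pressed to 16 N and backed off. In the last picture the gripper hid the button, and the network did not find it, so I did not see it come back up. The arm was clear of it with no contact force.
- **Everything else:** The plug, socket, screwdriver and mug, and the part of the jar in view, looked undisturbed in the last picture. The spanner and gland were out of that view, but the arm never went low near them.
- **Refused calls:** Two jog calls were refused because rows were missing fields; they moved nothing.

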